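Close and clip the cheese box

TASK

Close up the glass cheese box: lift the lid off the board by its handle, set it gently and squarely on the box, then flip all four side clips down until each one snaps home. Don't shove the box along the counter or disturb the things standing around.

Things in the scene. Friction and masses are not known exactly. Their poses are not given: they have to be found in the camera images.
- box: Open glass food box on the counter, with blocks of cheese in it (about 2.4 kg, loose but heavy). 140 mm (x) by 190 mm (y) outside, 80 mm high, walls 5 mm. Origin: centre of its underside, z up. On the middle of each wall a hooked tab sticks out 10 mm, 63 mm above the counter, for a clip to snap under.
- lid: The box's white lid, blue gasket and clips, lying right way up on the board. Plate 146 (x) x 196 (y) x 8 mm; origin: centre of the plate's underside, z up, so 80 mm above the counter when home, resting on the rim. The rounded gasket reaches 7 mm below the plate and enters the box with 1 mm to spare all round, either way round. About 0.3 kg; until clipped, only its weight holds it down.
- lid_grip (a point): Middle of the lid's blue carrying handle, 35 mm above the lid's origin. The handle is a straight bar along the lid's y, 110 mm long, 16 mm wide (lid's x) and 14 mm high, with a clear 20 mm gap between it and the plate.
- board: Wooden cutting board, 190 x 250 x 12 mm, fixed to the counter, on which the lid lies; origin: centre of its underside.
- clip_back (a joint): Angle (rad) of the clip on the lid's +x side: 0 = standing up, 1.57 = sticking straight out, 3.14 = hanging straight down, about 3.23 = snapped home under the box's tab; 3.25 is its stop. Slightly stiff: it stays where it is left. From about 2.9 it rides over the tab: some 3 N on its pad takes it past 3.1, then it springs home.
- clip_back_hinge (a point): Hinge of that clip, at (76, 0, 4) mm in the lid's frame; its axis runs along that edge. The clip is a plate 62 mm wide and 3 mm thick, reaching 44 mm from the hinge, with a slot for the tab and, near its free end, a raised ribbed thumb pad. The pad's face looks to the lid's middle when the clip stands up, upward when it sticks out, outward when it is down: push on it outward, then down, at last inward.
- clip_back_pad (a point): Middle of that clip's thumb pad, 36 mm from the hinge along the clip and 7.5 mm out of its mid-plane, on the face to push; moves with the clip.
- clip_front (a joint): The same for the clip on the lid's -x side.
- clip_front_hinge (a point): Hinge of that clip, at (-76, 0, 4) mm in the lid's frame; its axis runs along that edge. The clip is a plate 62 mm wide and 3 mm thick, reaching 44 mm from the hinge.
- clip_front_pad (a point): Middle of that clip's thumb pad, 36 mm from the hinge along the clip and 7.5 mm out of its mid-plane, on the face to push; moves with the clip.
- clip_left (a joint): The same for the clip on the lid's +y side.
- clip_left_hinge (a point): Hinge of that clip, at (0, 101, 4) mm in the lid's frame; its axis runs along that edge. The clip is a plate 54 mm wide and 3 mm thick, reaching 44 mm from the hinge.
- clip_left_pad (a point): Middle of that clip's thumb pad, 36 mm from the hinge along the clip and 7.5 mm out of its mid-plane, on the face to push; moves with the clip.
- clip_right (a joint): The same for the clip on the lid's -y side.
- clip_right_hinge (a point): Hinge of that clip, at (0, -101, 4) mm in the lid's frame; its axis runs along that edge. The clip is a plate 54 mm wide and 3 mm thick, reaching 44 mm from the hinge.
- clip_right_pad (a point): Middle of that clip's thumb pad, 36 mm from the hinge along the clip and 7.5 mm out of its mid-plane, on the face to push; moves with the clip.
- sauce: Bystander: red squeezy sauce bottle, 52 mm across, 140 mm tall; origin at its underside.
- shaker: Bystander: small glass spice shaker with a steel cap, 44 mm across, 90 mm tall; origin at its underside.
- scraper: Bystander: steel spatula with a wooden handle, 240 mm long, lying flat.
- mug: Bystander: blue mug, 80 mm across, 95 mm tall; origin at its underside.
- syrup: Bystander: amber syrup bottle with a yellow cap, 68 mm across, 220 mm tall; origin at its underside.
- pickles: Bystander: green glass jar, 84 mm across, 120 mm tall; origin at its underside.
- cups: Bystander: stack of paper cups, 80 mm across, 126 mm tall; origin at its underside.
- tub: Bystander: smaller food tub that is already closed, 118 x 158 x 65 mm, white lid, green clips; origin at its underside.

How it is judged (in metres and radians):
On the way:
1. the lid rests squarely on the box's rim (z of lid in the frame of box between 0.077 and 0.083 m and horizontal distance between lid and box below 0.005 m and angle between the x axis of lid and the x axis of box, either way round below 0.05 rad and angle between lid's own z axis and vertical below 0.03 rad), for 0.2 s.
At the end, for the whole second after the job is handed in: The lid lies flat on the box's rim (height within 3 mm, centred within 5 mm, square within 0.05 rad, level within 0.03 rad), all four clips are snapped home (each joint above 3.14 rad), and box and lid stand at rest, upright and let go (all of step 1 and value of joint each of clip_back, clip_front, clip_left, clip_right above 3.14 rad and angle between box's own z axis and vertical below 0.03 rad and linear speed of each of box, lid below 0.02 m/s); the robot touches nothing.
It fails at once if the box is shoved more than 40 mm from where it stood (distance of box from where it was at the start of the episode above 0.04 m).
It fails at once if the lid is dropped or slammed onto the glass box (faster than 0.35 m/s in the last 20 mm) (horizontal distance between lid and box below 0.04 m and z of lid in the frame of box between 0.06 and 0.1 m and linear speed of lid above 0.35 m/s).
It fails at once if a thing standing around is pushed more than 40 mm or knocked over (distance of any of sauce, shaker, scraper, mug, syrup, pickles, cups, tub from where it was at the start of the episode above 0.04 m or angle between any of sauce, shaker, mug, syrup, pickles, cups, tub's own z axis and vertical above 0.4 rad).
It also fails if it takes over 72 s, if anything falls off the work surface, if the arm or the gripper's body presses on something with over 40 N, if the wrist force passes 120 N, or if a joint passes its speed limit or range.

ROBOT

A 6-joint arm with a two-finger parallel gripper is mounted at the origin on the work surface. World frame = base frame: x ahead of the robot, y to its left, z up, the work surface at z = 0. Lengths are in m, angles in degrees, forces in N, time in s.
With the tool pointing down it reaches from about 0.3 to 0.85 m from the base axis. Payload 5.4 kg.
Tool frame: the origin (TCP) lies on the mounting face of the last link; the fingertips stand 173 mm ahead of it and the grasp point (between the pads) lies 155 mm ahead of it; z points along the fingers, y is the line along which they close (so a half turn about z gives the same grasp; the last joint's range is limited). The gripper opens to 85 mm and grips with 20 to 120 N. Pads are 22 mm wide; open, the fingers measure 114 mm over their backs; the gripper's body (76 mm by 85 mm) begins 54 mm behind the grasp point. The pads swing forward as they close: fully open they stand 13 mm farther back than shut.
Start: joints at [-82.741, 9.076, 91.501, -0, 79.423, -12.038], TCP at [0.19, -0.543, 0.405] pointing down, gripper open.
Joint ranges: [-166.64, 166.64], [-54.1, 131.32], [10.49, 154.53], [-73.88, 253.88], [9.74, 151.15], [-171.62, 171.62]. Speed limits (degrees/s): [147.25, 147.25, 180, 180, 180, 180].

INTERFACE

Orientations are given as [roll, pitch, yaw] about the fixed x, y, z axes, in that order (R = Rz(yaw) Ry(pitch) Rx(roll)).
In Python, from station import bot gives the robot as it stands. The module is installed in compiled form; this text tells all that it offers.
- The arm moves only by the tool drive_tool, never from a script. Its argument "targets" is one flat list of numbers, 7 for each row, row after row: the closure in counts, from 0 (fully open) to 255 (shut), then the shift along the tool's x, y, z as a fraction of full scale, then the turn, a rotation vector about the tool's x, y, z as a fraction of full scale. A call has 1 to 12 rows; each row is the pose to reach, as a shift and turn from the pose commanded when the call began, along the tool's axes at that moment, turning the shorter way round; what a row does not reach only later rows make up. Full scale, the value 1, is 0.2 m for a shift and pi rad for a turn. A row lasts 1/8 s, in which the tool goes at most 62.5 mm and 10.7 degrees, less where a joint would pass 70% of its speed; a pose out of reach is approached as far as the arm can. A call with a number of a shift or a turn outside -1 to 1 is refused whole. A call with a gripper value outside its range is refused whole. The fingers move at their own pace and stop on an object; "newtons" is the grip in N (left out, the last holds). Time passes only in rows, so rows that repeat a pose let the fingers close. It gives the time, the measured TCP pose, the force, the opening and the grip force at its end, in the units of the state.
- bot.state(): the state, without advancing time (a new reading comes with each control period).
- bot.get_image(name): name is "scene" or "top" or "wrist"; returns a dict with "color" (384x512x3 uint8, red, green, blue), "fx", "fy", "cx", "cy" (pixels), "rvec" (rotation vector, rad) and "tvec" (3), from world to camera coordinates, as OpenCV has them. Camera axes: x right, y down, z forward; pixel columns grow to the right and rows downward; lengths in m; the calibration is good to about 2 mm. A picture is of the moment at which its call begins. There is no depth.
- bot.sign_off(): hands the job in; it is judged then, once.
Trained networks look in a picture, given as the dict that the camera call returned (one of the last four; its "shot" number tells which), for a name from the list of things; names that differ only in an ending like _2 or _b are one class to them, and where a whole thing is asked for, a point or a joint stands for the part that bears it (a point fixed in the world has none). Each returns a list of dicts, best first, with "conf" (0 to 1); they miss things now and then, are a little off and sometimes report something else, mostly with a low value. They report only what shows in the picture. A call takes as long as a camera call.
- bot.cut_out(query, picture): "mask" (384x512 bool, what is visible of it) and "rect" ([centre column, centre row, width, height] in pixels, round what is visible of it).
- bot.spot_point(query, picture): "at" ([column, row] in pixels: a listed point, or the origin of a listed thing).
The state is a dict: "time_s": time; "joints": joint angles; "dq": joint speeds; "joint_torque": joint torques, N m; "position": TCP position; "tcp_rot": TCP orientation; "force": force on the tool from outside, world axes, zero at the start; "wrist_torque": the same for the moment, N m; "finger_gap": finger opening in m; "finger_force": force on a finger pad.
Only numpy, scipy, OpenCV 4.12 (cv2) and the standard library are available. Lean on these libraries where they do the work, as an engineer would, in place of code of your own. Each camera call takes 0.05 s, during which the arm holds its last target. There are 200 camera calls.

## Working session

There is one attempt and no reset: what is moved stays moved. The work goes in short steps, Python scripts to look and compute and a tool call to move; the robot and the scene stay as the last step left them, time stands still between calls to the robot, and variables do not carry over. Pictures are saved under pics/ and viewed, at most 10 in all, crops included, and the job is handed in when it is done.

Besides the shell and the picture viewer there is one more tool, called after "Request:" as name(argument=value, ...) on one line, values as JSON. drive_tool: Moves the arm, as the interface text tells. Shift numbers are shares of 0.2 m and turn numbers shares of pi rad, none past 1 either way. Its arguments: {"type":"object","properties":{"targets":{"type":"array"},"newtons":{"type":"number"}},"required":["targets"]}

```bash
mkdir -p pics
cat > h.py <<'E'
import numpy as np, cv2
from scipy.spatial.transform import Rotation as R
from station import bot
def ray(p,uv):
    Rm=cv2.Rodrigues(np.array(p["rvec"],float))[0]; t=np.array(p["tvec"],float).ravel()
    d=Rm.T@np.array([(uv[0]-p["cx"])/p["fx"],(uv[1]-p["cy"])/p["fy"],1.]); return -Rm.T@t,d
def at_z(p,uv,z):
    o,d=ray(p,uv); return o+d*(z-o[2])/d[2]
def proj(p,X):
    K=np.array([[p["fx"],0,p["cx"]],[0,p["fy"],p["cy"]],[0,0,1.]])
    return cv2.projectPoints(np.array(X,float).reshape(-1,3),np.array(p["rvec"],float),np.array(p["tvec"],float),K,None)[0].reshape(-1,2)
def save(p,n): cv2.imwrite("pics/"+n,p["color"][:,:,::-1])
def pose():
    s=bot.state(); return np.array(s["position"]),R.from_euler("xyz",s["tcp_rot"],degrees=True)
E
python3 - <<'E'
from h import *
np.set_printoptions(precision=4,suppress=True)
s=bot.state(); print(s)
a=bot.get_image("top"); b=bot.get_image("scene"); save(a,"top0.png"); save(b,"sc0.png")
im=np.hstack([a["color"],b["color"]]); 
for n,p in (("top",a),("scene",b)):
    print(n,ray(p,(256,192)))
    for q,z in (("box",0),("lid",.012),("lid_grip",.047),("board",0),("clip_back_hinge",.016),("clip_front_hinge",.016),("clip_left_hinge",.016),("clip_right_hinge",.016),("clip_back_pad",.05),("clip_front_pad",.05),("clip_left_pad",.05),("clip_right_pad",.05),("sauce",0),("shaker",0),("scraper",0),("mug",0),("syrup",0),("pickles",0),("cups",0),("tub",0)):
        r=bot.spot_point(q,p)
        for k in r[:2]: print(q,round(k["conf"],2),np.round(k["at"],1),at_z(p,k["at"],z))
E
```

```text
{'time_s': 0.0, 'joints': array([-82.7404,   9.113 ,  91.5737,  -0.0013,  79.4231, -12.04  ]), 'dq': array([-0.0115,  0.0683, -0.0429, -0.0784,  0.0266,  0.0178]), 'joint_torque': array([ -0.0017, -39.6002, -33.1428,  -0.0004,   0.0085,   0.    ]), 'position': array([ 0.19  , -0.5424,  0.4037]), 'tcp_rot': array([-179.8924,   -0.0216,   19.2998]), 'force': array([0.1431, 0.5032, 0.4306]), 'wrist_torque': array([-0.0694,  0.0262, -0.0184]), 'finger_force': 0.0, 'finger_gap': 0.08553856359602638}
top (array([ 0.4456, -0.0279,  1.5677]), array([ 0.0876,  0.0087, -0.9964]))
box 0.89 [197.1 215.6] [0.4915 0.2    0.    ]
lid 0.85 [315.4 210. ] [ 0.5218 -0.2315  0.012 ]
lid 0.19 [389.4 195.5] [ 0.5809 -0.4988  0.012 ]
lid_grip 0.59 [320.4 212.4] [ 0.512  -0.2447  0.047 ]
clip_back_hinge 0.81 [315.5 190.1] [ 0.594  -0.2307  0.016 ]
clip_back_hinge 0.56 [317.6 231.6] [ 0.4441 -0.2396  0.016 ]
clip_front_hinge 0.72 [318.1 232. ] [ 0.4427 -0.2414  0.016 ]
clip_left_hinge 0.72 [287.  213.5] [ 0.5065 -0.1285  0.016 ]
clip_left_hinge 0.38 [ 99.2 200.1] [0.539  0.5598 0.016 ]
clip_right_hinge 0.68 
[... 1799 characters left out ...]
[ 0.4282 -0.2382  0.05  ]
clip_left_pad 0.63 [192.4 209. ] [ 0.5956 -0.2384  0.05  ]
clip_left_pad 0.47 [222.4 187.5] [ 0.5135 -0.129   0.05  ]
clip_right_pad 0.6 [161.1 198.2] [ 0.5302 -0.3412  0.05  ]
shaker 0.8 [250.2 170.7] [ 0.3937 -0.0096  0.    ]
shaker 0.68 [223.6 184.7] [ 0.4525 -0.1204 -0.    ]
scraper 0.88 [177.3 251.5] [ 0.7214 -0.2984  0.    ]
mug 0.79 [320.2 239.1] [0.7496 0.1648 0.    ]
mug 0.6 [219.3 193. ] [ 0.4919 -0.1407  0.    ]
syrup 0.92 [244.2 258.4] [ 0.7812 -0.0928  0.    ]
pickles 0.76 [400.4 177.3] [0.5218 0.5575 0.    ]
cups 0.81 [108.8 223.7] [ 0.5723 -0.5233  0.    ]
tub 0.9 [ 98.1 191.6] [ 0.4141 -0.5772  0.    ]
tub 0.32 [191.2 200.1] [ 0.5103 -0.244   0.    ]
```

View pics/top0.png

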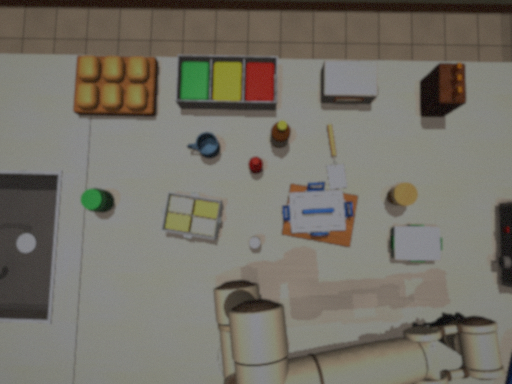

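View pics/sc0.png

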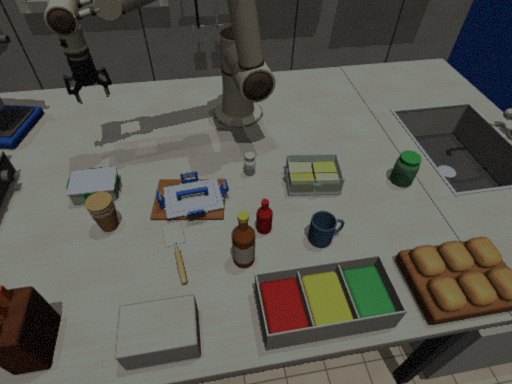

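The top view (columns run along −y) shows the box at about (193,216) and the lid on the board at about (317,212), with its clips roughly upright or splayed outward. The scene view agrees: lid at (190,198), box at (314,175). Next I move the wrist camera above the lid.

Request:
drive_tool(targets=[0,0.25,-0.25,0,0,0,-0.06,0,0.5,-0.5,0,0,0,-0.12,0,0.75,-0.75,0,0,0,-0.18,0,0.98,-0.9,0,0,0,-0.24,0,0.98,-0.9,0,0,0,-0.3,0,0.98,-0.9,0,0,0,-0.36,0,0.98,-0.9,0,0,0,-0.42,0,0.98,-0.9,0,0,0,-0.42])

```text
time_s: 3.1
position: [0.3155, -0.3079, 0.4048]
tcp_rot: [180.0, 0.0, 94.8]
force: [-0.6, -0.3, -0.2]
finger_gap: 0.0853
finger_force: 0.0
```

Request:
drive_tool(targets=[0,0.1,0.3,0,0,0,0,0,0.2,0.6,0,0,0,0,0,0.25,0.87,0,0,0,0,0,0.25,0.87,0,0,0,0,0,0.25,0.87,0,0,0,0])

```text
time_s: 3.72
position: [0.4844, -0.2435, 0.4044]
tcp_rot: [-179.9, -0.0, 94.8]
force: [-0.0, 0.1, 0.6]
finger_gap: 0.0853
finger_force: 0.0
```

Run:
```python
from h import *
np.set_printoptions(precision=4,suppress=True)
w=bot.get_image("wrist"); save(w,"w1.png"); print(pose()[0],ray(w,(256,192)))
for q,z in (("lid",.012),("lid_grip",.047),("clip_back_hinge",.016),("clip_front_hinge",.016),("clip_left_hinge",.016),("clip_right_hinge",.016),("clip_back_pad",.05),("clip_front_pad",.05),("clip_left_pad",.05),("clip_right_pad",.05)):
    for k in bot.spot_point(q,w)[:2]: print(q,round(k["conf"],2),np.round(k["at"],1),at_z(w,k["at"],z))
```

```text
[ 0.484  -0.2437  0.4047] (array([ 0.479 , -0.1702,  0.373 ]), array([ 0.0214, -0.2835, -0.9587]))
lid 0.6 [286.9 169.5] [ 0.5251 -0.2428  0.012 ]
lid_grip 0.61 [290.3 170.2] [ 0.5247 -0.2363  0.047 ]
clip_back_hinge 0.91 [345.1 164.7] [ 0.599  -0.2294  0.016 ]
clip_front_hinge 0.77 [225.8 166.1] [ 0.445  -0.2441  0.016 ]
clip_left_hinge 0.94 [288.2  79.6] [ 0.5136 -0.1335  0.016 ]
clip_right_hinge 0.97 [280.9 236.5] [ 0.5271 -0.3378  0.016 ]
clip_back_pad 0.75 [366.7 173.2] [ 0.6148 -0.2317  0.05  ]
clip_front_pad 0.82 [219.8 170.1] [ 0.4414 -0.2424  0.05  ]
clip_front_pad 0.72 [289.6  79.7] [ 0.5118 -0.137   0.05  ]
clip_left_pad 0.92 [292.1  62. ] [ 0.5124 -0.1194  0.05  ]
clip_right_pad 0.85 [283.2 254.2] [ 0.5282 -0.3465  0.05  ]
```

View pics/w1.png

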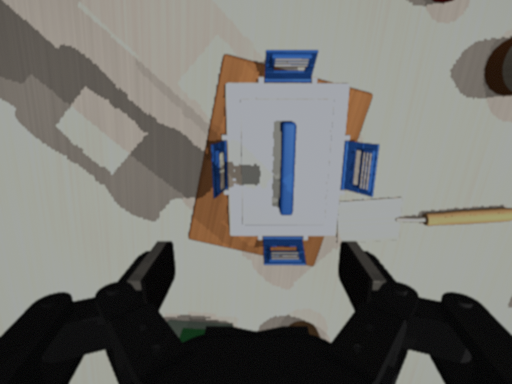

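The wrist view shows the lid with its handle bar at (288,168). The clips lean outward: left (290,65), right (284,250), back (360,168), front (219,168). I'll fit the plate and the handle, then survey the box from close by.

```bash
cat >> h.py <<'E'
def rect_fit(p,mask,z,label=""):
    """min-area rectangle of a mask's outline, projected to height z"""
    c=max(cv2.findContours(mask.astype(np.uint8),cv2.RETR_EXTERNAL,cv2.CHAIN_APPROX_NONE)[0],key=cv2.contourArea).reshape(-1,2)
    X=np.array([at_z(p,u,z)[:2] for u in c]); r=cv2.minAreaRect((X*1000).astype(np.float32))
    print(label,"centre mm",np.round(r[0],1),"size",np.round(r[1],1),"ang",round(r[2],2)); return r
E
python3 - <<'E'
from h import *
w=bot.get_image("wrist"); np.save("w1.npy",w,allow_pickle=True)
hsv=cv2.cvtColor(w["color"],cv2.COLOR_RGB2HSV); print(hsv[150,310],hsv[165,288],hsv[60,290])
blue=cv2.inRange(hsv,(100,120,60),(130,255,255)); roi=np.zeros_like(blue); roi[105:225,265:310]=255
rect_fit(w,blue&roi,.054,"handle")
white=(hsv[:,:,1]<45)&(hsv[:,:,2]>100); m=((white|(blue&roi>0))).astype(np.uint8)*255
r2=np.zeros_like(m); r2[78:242,222:352]=255; m=cv2.morphologyEx(m&r2,cv2.MORPH_CLOSE,np.ones((21,21)))
m=cv2.morphologyEx(m,cv2.MORPH_OPEN,np.ones((25,25)))
rect_fit(w,m,.020,"plate")
E
```

```text
[107  13 171] [108 162 162] [124  14 128]
handle centre mm [ 519.5 -234.8] size [ 15.3 107.9] ang 4.67
plate centre mm [ 525.6 -239.8] size [173.6 214. ] ang 7.38
```

Request:
drive_tool(targets=[0,0.3,0,0,0,0,0,0,0.6,0,0,0,0,0,0,0.9,0,0,0,0,0,0,1,0,0,0,0,0])

```text
time_s: 4.82
position: [0.4669, -0.0413, 0.4047]
tcp_rot: [180.0, -0.0, 95.1]
force: [0.1, -0.4, -0.4]
finger_gap: 0.0849
finger_force: 0.0
```

Request:
drive_tool(targets=[0,0.3,0,0,0,0,0,0,0.6,0,0,0,0,0,0,0.9,0,0,0,0,0,0,1,0,0,0,0,0,0,1,0,0,0,0,0,0,1,0,0,0,0,0])

```text
time_s: 5.58
position: [0.4506, 0.1546, 0.4047]
tcp_rot: [180.0, 0.0, 94.9]
force: [0.6, 0.1, 0.8]
finger_gap: 0.0855
finger_force: 0.0
```

Run:
```python
from h import *
np.set_printoptions(precision=4,suppress=True)
w=bot.get_image("wrist"); save(w,"w2.png"); np.save("w2.npy",w,allow_pickle=True); print(pose()[0],ray(w,(256,192)))
for k in bot.spot_point("box",w)[:2]: print(round(k["conf"],2),np.round(k["at"],1),at_z(w,k["at"],0))
for k in bot.cut_out("box",w)[:1]:
    print(k["conf"],k["rect"]); np.save("bm.npy",k["mask"]); rect_fit(w,k["mask"],.08,"box")
```

```text
[0.4507 0.1543 0.4047] (array([0.4451, 0.2277, 0.3732]), array([ 0.0227, -0.2841, -0.9585]))
0.76 [292.8 127.2] [0.4944 0.209  0.    ]
0.76 [310.3, 117.5, 178.2, 216.2]
box centre mm [490.3 212.4] size [197.9 152.1] ang 79.94
```

View pics/w2.png

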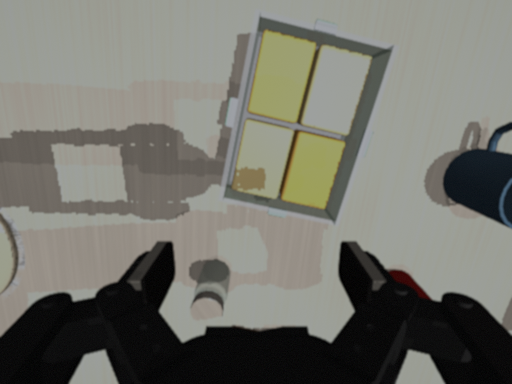

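The box rim's outer corners lie at about (260,15), (393,47), (337,222) and (222,197). I'll fit the known 140×190 rectangle at z = 0.08 to them.

```bash
cat >> h.py <<'E'
from scipy.optimize import least_squares
def fit_pose(p,uv,local,z,x0):
    """pose (x,y,yaw) of a planar set of local points at height z from pixels"""
    local=np.array(local)
    def f(q):
        c,s=np.cos(q[2]),np.sin(q[2]); X=local@np.array([[c,s],[-s,c]])+q[:2]
        return (proj(p,np.c_[X,np.full(len(X),z)])-uv).ravel()
    r=least_squares(f,x0,loss="soft_l1"); print("pose",np.round(r.x[:2]*1e3,1),"yaw",round(np.degrees(r.x[2]),2),"resid px",np.round(r.fun,1)); return r.x
E
python3 - <<'E'
from h import *
w=np.load("w2.npy",allow_pickle=True).item()
g=cv2.cvtColor(w["color"],cv2.COLOR_RGB2GRAY)
uv=np.float32([[260,15],[393,47],[337,222],[222,197]])
sp=cv2.cornerSubPix(g,uv.reshape(-1,1,2).copy(),(6,6),(-1,-1),(3,50,.01)).reshape(-1,2); print(sp)
L=[[-.07,.095],[.07,.095],[.07,-.095],[-.07,-.095]]
q=fit_pose(w,uv,L,.08,[.49,.205,-.17]); fit_pose(w,sp,L,.08,[.49,.205,-.17])
im=w["color"][:,:,::-1].copy(); im=cv2.resize(im,None,fx=3,fy=3,interpolation=cv2.INTER_CUBIC)
c,s=np.cos(q[2]),np.sin(q[2])
for hx,hy in((.07,.095),(.065,.09)):
    X=np.array([[-hx,hy],[hx,hy],[hx,-hy],[-hx,-hy]])@np.array([[c,s],[-s,c]])+q[:2]
    cv2.polylines(im,[np.int32((proj(w,np.c_[X,np.full(4,.08)])+.5)*3)],1,(0,0,255),1)
cv2.imwrite("pics/ov.png",im[0:600+80,620:1220][:600+80][:600])
E
```

```text
[[259.24155   15.960516]
 [392.0779    47.0409  ]
 [334.56882  222.28624 ]
 [222.98721  196.86449 ]]
pose [494.2 212.5] yaw -8.96 resid px [-1.1 -8.5  9.3 -0.   1.   4.6 -4.5  1.7]
pose [492.6 212.7] yaw -9.29 resid px [ -1.4 -10.3   8.9   0.1   1.5   4.2  -7.4   1. ]
```

View pics/ov.png

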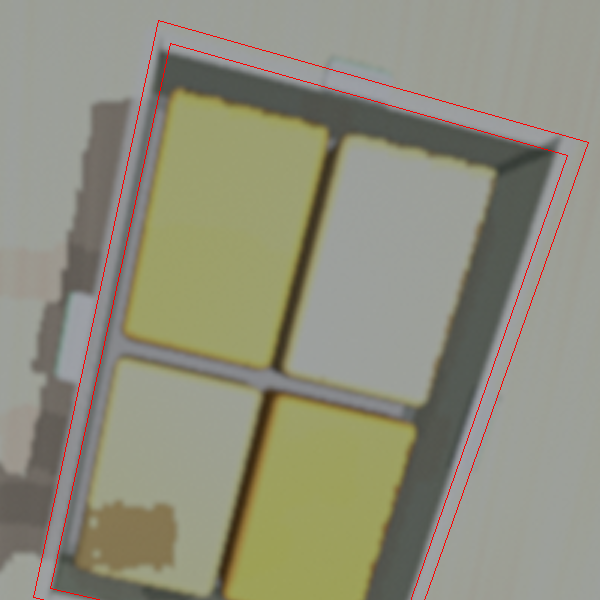

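I had picked the inner corners and read them coarsely. I'll recentre the box in the view, square to it, and fit again.

Request:
drive_tool(targets=[0,0.2,0.1,0,0,0,0.04,0,0.36,0.21,0,0,0,0.078,0,0.36,0.21,0,0,0,0.078,0,0.36,0.21,0,0,0,0.078])

```text
time_s: 6.22
position: [0.4862, 0.2297, 0.4045]
tcp_rot: [-180.0, 0.0, 80.9]
force: [-0.5, -0.2, 0.2]
finger_gap: 0.0854
finger_force: 0.0
```

Run:
```python
from h import *
w=bot.get_image("wrist"); np.save("w3.npy",w,allow_pickle=True); print(pose()[0],pose()[1].as_euler("xyz",degrees=True))
c=proj(w,[.491,.211,.08])[0]; print(c)
x0,y0=int(c[0]-95),int(c[1]-100); print(x0,y0)
cr=w["color"][y0:y0+200,x0:x0+190,::-1]; cv2.imwrite("pics/w3.png",cv2.resize(cr,None,fx=3,fy=3,interpolation=cv2.INTER_CUBIC))
```

```text
[0.48608639 0.22956774 0.40458147] [-1.79978555e+02  2.67108938e-02  8.08301587e+01]
[262.92529757 195.54801972]
167 95
```

View pics/w3.png

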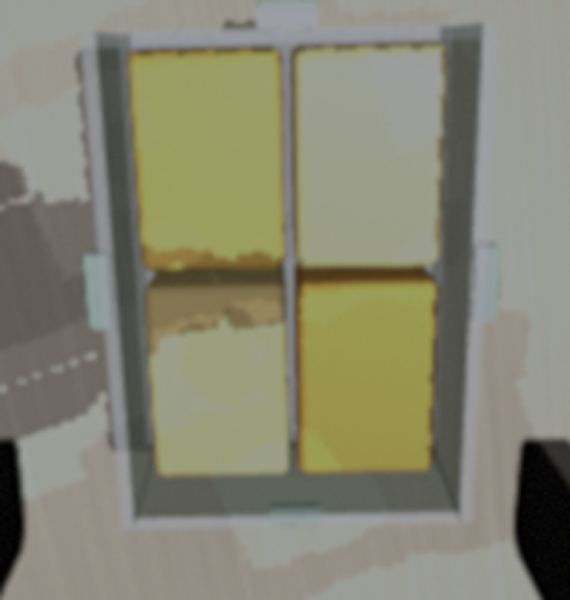

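Crop at 3×: outer rim corners at about TL (83,36), TR (495,24), BR (469,520), BL (122,526); inner corners at about (97,48), (484,38), (459,513), (133,518).

Run:
```python
from h import *
w=np.load("w3.npy",allow_pickle=True).item()
px=lambda a:np.array(a,float)/3-.33+[167,95]
L=lambda x,y:[[-x,y],[x,y],[x,-y],[-x,-y]]
o=px([[83,36],[495,24],[469,520],[122,526]]); i=px([[97,48],[484,38],[459,513],[133,518]])
fit_pose(w,o,L(.07,.095),.08,[.49,.21,-.16]); q=fit_pose(w,i,L(.065,.09),.08,[.49,.21,-.16])
q=fit_pose(w,np.r_[o,i],L(.07,.095)+L(.065,.09),.08,[.49,.21,-.16])
w1=np.load("w1.npy",allow_pickle=True).item()
P,Rw=pose(); print(P)
im=cv2.resize(w["color"][95:295,167:357,::-1],None,fx=3,fy=3,interpolation=cv2.INTER_CUBIC); c,s=np.cos(q[2]),np.sin(q[2])
for hx,hy in((.07,.095),(.065,.09)):
    X=np.array(L(hx,hy))@np.array([[c,s],[-s,c]])+q[:2]
    cv2.polylines(im,[np.int32(((proj(w,np.c_[X,np.full(4,.08)])-[167,95])+.33)*3)],1,(0,0,255),1)
cr=w1["color"][60:260,200:390,::-1]; cr=cv2.resize(cr,None,fx=2.9,fy=3,interpolation=cv2.INTER_CUBIC)
cv2.imwrite("pics/ov2.png",cv2.resize(np.hstack([im[:600,:570],]),None,fx=1,fy=1)); cv2.imwrite("pics/lid.png",cr)
```

```text
pose [492.3 211.7] yaw -7.84 resid px [-1.6 -0.9  0.9 -0.4  0.8  1.3 -0.5  1.7]
pose [492.8 212. ] yaw -7.99 resid px [-0.2 -0.3  0.1  0.2  0.3 -0.  -0.1  0.3]
pose [492.7 211.9] yaw -7.97 resid px [-1.1 -1.3  1.5 -0.4  0.9  1.3 -0.4  1.4 -0.3 -0.2 -0.1  0.3  0.2  0.
 -0.2  0.3]
[0.48608639 0.22956774 0.40458147]
```

View pics/ov2.png

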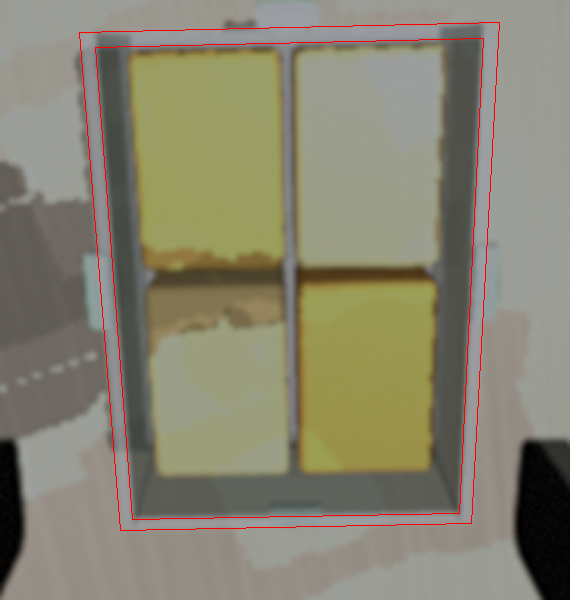

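The inner fit is exact to 0.3 px: box at (0.4928, 0.2120), yaw −8.0°. Now back to the lid: handle at (0.5195, −0.2352), yaw 4.6°.

Request:
drive_tool(targets=[0,-0.3,0.1,0,0,0,0,0,-0.6,0.2,0,0,0,0,0,-0.9,0.27,0,0,0,0,0,-1,0.27,0,0,0,0])

```text
time_s: 6.78
position: [0.5072, 0.0206, 0.405]
tcp_rot: [180.0, 0.0, 80.6]
force: [-0.0, 0.8, -0.3]
finger_gap: 0.0852
finger_force: 0.0
```

Request:
drive_tool(targets=[0,-0.3,0.1,0,0,0,0,0,-0.6,0.2,0,0,0,0,0,-0.9,0.27,0,0,0,-0.04,0,-1,0.27,0,0,0,-0.076,0,-1,0.27,0,0,0,-0.076,0,-1,0.27,0,0,0,-0.076])

```text
time_s: 7.52
position: [0.5288, -0.1811, 0.4048]
tcp_rot: [180.0, -0.0, 94.4]
force: [0.7, -0.1, 0.3]
finger_gap: 0.0855
finger_force: 0.0
```

```bash
cat >> h.py <<'E'
def to(t,rpy,note=""):
    P,Rw=pose(); d=Rw.inv().apply(np.array(t)-P)/.2; rv=(Rw.inv()*R.from_euler("xyz",rpy,degrees=True)).as_rotvec()/np.pi
    print(note,"from",np.round(P,4),"shift",np.round(d,4),"turn",np.round(rv,4))
E
python3 - <<'E'
from h import *
w=bot.get_image("wrist"); print(pose()[1].as_euler("xyz",degrees=True))
for q,z in (("clip_back_hinge",.016),("clip_front_hinge",.016),("clip_left_hinge",.016),("clip_right_hinge",.016)):
    for k in bot.spot_point(q,w)[:1]: print(q,round(k["conf"],2),np.round(at_z(w,k["at"],z),4))
hsv=cv2.cvtColor(w["color"],cv2.COLOR_RGB2HSV); blue=cv2.inRange(hsv,(100,120,60),(130,255,255))
n,l,st,ce=cv2.connectedComponentsWithStats(blue); c=proj(w,[.5195,-.235,.054])[0]; j=l[int(c[1]),int(c[0])]
if j: rect_fit(w,l==j,.054,"handle")
to((.5195,-.2352,.202),(180,0,94.5))
E
```

```text
[ 1.79992798e+02 -1.99429290e-02  9.45094003e+01]
clip_back_hinge 0.96 [ 0.5918 -0.2299  0.016 ]
clip_front_hinge 0.91 [ 0.4429 -0.2458  0.016 ]
clip_left_hinge 0.79 [ 0.5124 -0.1347  0.016 ]
handle centre mm [ 519.8 -235.7] size [ 14.  109.1] ang 4.77
 from [ 0.5293 -0.1807  0.4048] shift [-0.2678 -0.0708  1.0141] turn [0.     0.     0.0005]
```

Request:
drive_tool(targets=[0,-0.27,-0.07,0.2,0,0,0,0,-0.27,-0.07,0.4,0,0,0,0,-0.27,-0.07,0.6,0,0,0,0,-0.27,-0.07,0.8,0,0,0,0,-0.27,-0.07,0.92,0,0,0,0,-0.27,-0.07,1,0,0,0,0,-0.27,-0.07,1,0,0,0])

```text
time_s: 8.65
position: [0.5193, -0.236, 0.2038]
tcp_rot: [-179.9, -0.1, 94.6]
force: [1.3, 0.3, 0.3]
finger_gap: 0.0853
finger_force: 0.0
```

Request:
drive_tool(targets=[255,0,0,0.01,0,0,0,255,0,0,0.01,0,0,0,255,0,0,0.01,0,0,0,255,0,0,0.01,0,0,0,255,0,0,0.01,0,0,0,255,0,0,0.01,0,0,0,255,0,0,0.01,0,0,0], newtons=40)

```text
time_s: 9.52
position: [0.5197, -0.2367, 0.2033]
tcp_rot: [180.0, 0.0, 94.5]
force: [-0.2, 0.3, 4.9]
finger_gap: 0.0156
finger_force: 40.1
```

Request:
drive_tool(targets=[255,0,0,-0.05,0,0,0,255,0,0,-0.15,0,0,0,255,0,0,-0.3,0,0,0,255,0,0,-0.5,0,0,0,255,0,0,-0.7,0,0,0,255,0,0,-0.8,0,0,0,255,0,0,-0.8,0,0,0])

```text
time_s: 10.4
position: [0.5199, -0.2367, 0.3655]
tcp_rot: [179.8, 0.2, 94.5]
force: [0.1, 0.3, -4.6]
finger_gap: 0.0154
finger_force: 39.5
```

Run:
```python
from h import *
s=bot.state(); print(s["force"],s["wrist_torque"],s["finger_gap"],s["finger_force"])
w=bot.get_image("wrist"); save(w,"w4.png"); np.save("w4.npy",w,allow_pickle=True)
to((.4928,.212,.36),(180,0,82))
P,Rw=pose(); Cw=cv2.Rodrigues(np.array(w["rvec"],float))[0]; yw=np.arctan2(*Rw.as_matrix()[[1,0],0])-np.pi/2; e=np.array([np.cos(yw),np.sin(yw)]);f=np.array([-e[1],e[0]])
L=[P[:2]+a*e*.073+b*f*.098 for a in(-1,1) for b in(-1,1)]; print(proj(w,[[*l,P[2]-.1913+.008] for l in L]))
for q in ("clip_left_hinge","clip_back_hinge","clip_front_hinge"):
    for k in bot.spot_point(q,w)[:1]: print(q,round(k["conf"],2),np.round(k["at"],1),Rw.inv().apply(at_z(w,k["at"],P[2]-.1873)-P))
```

```text
[ 0.05343517  0.29538367 -4.62292158] [0.00800442 0.01496832 0.0499312 ] 0.015399729069379371 39.49650585651398
 from [ 0.5195 -0.2364  0.3635] shift [2.2458 0.0444 0.0153] turn [0.0004 0.0003 0.0697]
[[150.29759862 361.74753561]
 [106.6404685   55.84778508]
 [357.18866548 361.00686964]
 [398.17377324  55.87001788]]
clip_left_hinge 0.96 [258.   45.8] [0.10347867 0.00249533 0.18720763]
clip_back_hinge 0.95 [386.5 234.2] [-0.00167019  0.08228216  0.18739381]
clip_front_hinge 0.82 [129.9 236.6] [-0.00293895 -0.0767108   0.18721707]
```

View pics/w4.png

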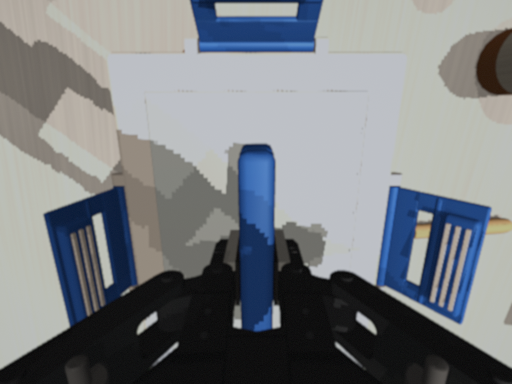

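The lid is held square in the gripper: handle at column 257, plate front edge at row 53 between columns 110 and 405. The wrist camera's lateral offset against the gripper is about +2.6 mm, so I'll compare lid and box within the same picture. Next I carry the lid to a hover short of the box.

Request:
drive_tool(targets=[255,0.1,0,0,0,0,0,255,0.25,0,0,0,0,0,255,0.4,0,0,0,0,0,255,0.55,-0.02,0,0,0,0,255,0.7,-0.034,0,0,0,0,255,0.85,-0.034,0,0,0,0,255,0.95,-0.034,0,0,0,0])

```text
time_s: 11.48
position: [0.497, -0.0456, 0.362]
tcp_rot: [-179.9, -0.1, 94.6]
force: [0.4, -0.5, -4.1]
finger_gap: 0.0156
finger_force: 39.5
```

Request:
drive_tool(targets=[255,0.15,0,0,0,0,0.02,255,0.3,-0.02,0,0,0,0.04,255,0.45,-0.034,0,0,0,0.069,255,0.6,-0.034,0,0,0,0.069,255,0.75,-0.034,0.08,0,0,0.069,255,0.83,-0.034,0.18,0,0,0.069,255,0.86,-0.034,0.25,0,0,0.069,255,0.86,-0.034,0.25,0,0,0.069,255,0.86,-0.034,0.25,0,0,0.069])

```text
time_s: 12.6
position: [0.4778, 0.1228, 0.3134]
tcp_rot: [179.9, 0.0, 82.1]
force: [0.4, 0.1, -3.1]
finger_gap: 0.0153
finger_force: 39.6
```

Run:
```python
from h import *
w=bot.get_image("wrist"); np.save("w5.npy",w,allow_pickle=True)
P,Rw=pose(); print(P,Rw.as_euler("xyz",degrees=True))
im=w["color"][:,:,::-1].copy(); im=cv2.resize(im[0:240,90:430],None,fx=2.35,fy=2.35,interpolation=cv2.INTER_CUBIC)
cv2.imwrite("pics/w5.png",im); print(im.shape)
```

```text
[0.47789389 0.12271381 0.31364168] [ 1.79898414e+02 -1.83178687e-03  8.20679410e+01]
(564, 799, 3)
```

View pics/w5.png

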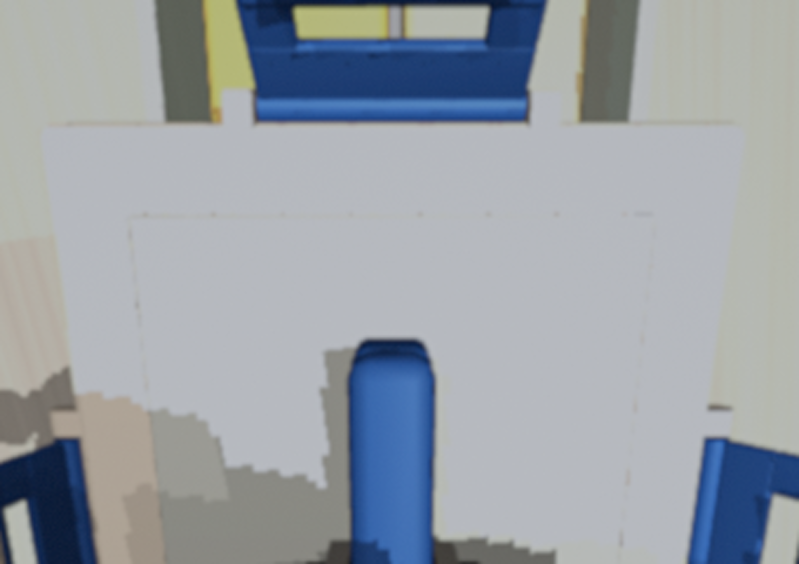

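In the crop (×2.35) the plate corners are at (46,124) and (742,124). The box's inner walls are at columns 165 and 629 on row 122, and at 156 and 640 on row 0. Both come from one picture, so I can compare them directly.

Run:
```python
from h import *
np.set_printoptions(precision=4,suppress=True)
w=np.load("w5.npy",allow_pickle=True).item(); P,Rw=pose()
px=lambda a:np.array(a,float)/2.35-.3+[90,0]
T=lambda u,z:Rw.inv().apply(at_z(w,px(u),z)-P)[:2]*1e3
for dz in (0,.002): print("lid",T((46,124),P[2]-.1833+dz),T((742,124),P[2]-.1833+dz))
print("box",[T(u,.08) for u in ((165,122),(629,122),(156,0),(640,0))])
c=Rw.inv().apply(np.array([.4928,.212,.08])-P)*1e3; print("box centre from survey, tool mm",c)
to((.4901,.212,.3),(180,0,82))
```

```text
lid [100.2955 -71.9444] [100.269   73.9785]
lid [ 99.9432 -70.988 ] [99.917  73.0096]
box [array([109.6627, -62.7646]), array([109.6396,  66.723 ]), array([139.0639, -62.2151]), array([139.0628,  66.5875])]
box centre from survey, tool mm [ 90.4815   2.0279 233.6485]
 from [0.4779 0.1227 0.3136] shift [ 0.4506 -0.0013  0.0682] turn [ 0.0006 -0.      0.0004]
```

Request:
drive_tool(targets=[255,0.1,0.005,0,0,0,0,255,0.2,0.005,0,0,0,0,255,0.3,0.005,0,0,0,0,255,0.4,0.005,0,0,0,0,255,0.445,0.005,0,0,0,0,255,0.445,0.005,0.03,0,0,0,255,0.445,0.005,0.07,0,0,0,255,0.445,0.005,0.11,0,0,0,255,0.445,0.005,0.14,0,0,0,255,0.445,0.005,0.16,0,0,0,255,0.445,0.005,0.16,0,0,0])

```text
time_s: 14.02
position: [0.4904, 0.2112, 0.2803]
tcp_rot: [-180.0, 0.0, 82.1]
force: [0.3, -0.1, -3.4]
finger_gap: 0.0154
finger_force: 39.6
```

Request:
drive_tool(targets=[255,0,0,0.01,0,0,0,255,0,0,0.02,0,0,0,255,0,0,0.03,0,0,0,255,0,0,0.03,0,0,0])

```text
time_s: 14.52
position: [0.4905, 0.2113, 0.2745]
tcp_rot: [-180.0, 0.0, 82.1]
force: [-0.1, 0.5, -3.8]
finger_gap: 0.0153
finger_force: 39.6
```

Run:
```python
from h import *
s=bot.state(); print(s["position"],s["force"],s["wrist_torque"],s["tcp_rot"])
```

```text
[0.49045664 0.21129618 0.27451568] [-0.08806958  0.46793443 -3.79342282] [-0.01749799 -0.01567783 -0.03077498] [-1.79978214e+02  6.36778938e-03  8.21182414e+01]
```

The gasket has gone in with no contact force. I'll lower the last few millimetres.

Request:
drive_tool(targets=[255,0,0,0.006,0,0,0,255,0,0,0.012,0,0,0,255,0,0,0.018,0,0,0,255,0,0,0.018,0,0,0])

```text
time_s: 15.02
position: [0.4905, 0.2113, 0.2709]
tcp_rot: [-180.0, 0.0, 82.1]
force: [-0.5, -0.0, -3.2]
finger_gap: 0.0154
finger_force: 39.6
```

Request:
drive_tool(targets=[255,0,0,0.005,0,0,0,255,0,0,0.01,0,0,0,255,0,0,0.01,0,0,0])

```text
time_s: 15.4
position: [0.4905, 0.2113, 0.269]
tcp_rot: [-180.0, 0.0, 82.1]
force: [-0.4, -0.3, -4.3]
finger_gap: 0.0155
finger_force: 39.6
```

Request:
drive_tool(targets=[255,0,0,0.005,0,0,0,255,0,0,0.01,0,0,0,255,0,0,0.01,0,0,0])

```text
time_s: 15.78
position: [0.4907, 0.2113, 0.2672]
tcp_rot: [180.0, -0.0, 82.1]
force: [1.6, 0.2, -4.8]
finger_gap: 0.0152
finger_force: 39.5
```

Run:
```python
from h import *
np.set_printoptions(precision=4,suppress=True)
w=bot.get_image("scene"); P,Rw=pose()
for q,z in (("lid",.08),("clip_back_hinge",.084),("clip_left_hinge",.084),("box",0)):
    for k in bot.spot_point(q,w)[:1]: print(q,k["conf"],k["at"],at_z(w,k["at"],z),)
c=proj(w,[.49,.211,.27])[0]; im=w["color"][110:220,260:370,::-1]
cv2.imwrite("pics/s2.png",cv2.resize(im,None,fx=5.4,fy=5.4,interpolation=cv2.INTER_CUBIC))
```

```text
lid 0.94 [312.7, 165.7] [0.4858 0.2054 0.08  ]
clip_back_hinge 0.57 [317.3, 179.2] [0.5589 0.2    0.084 ]
clip_left_hinge 0.8 [343.6, 164.4] [0.501  0.3171 0.084 ]
box 0.85 [312.3, 181.2] [0.4878 0.2144 0.    ]
```

View pics/s2.png

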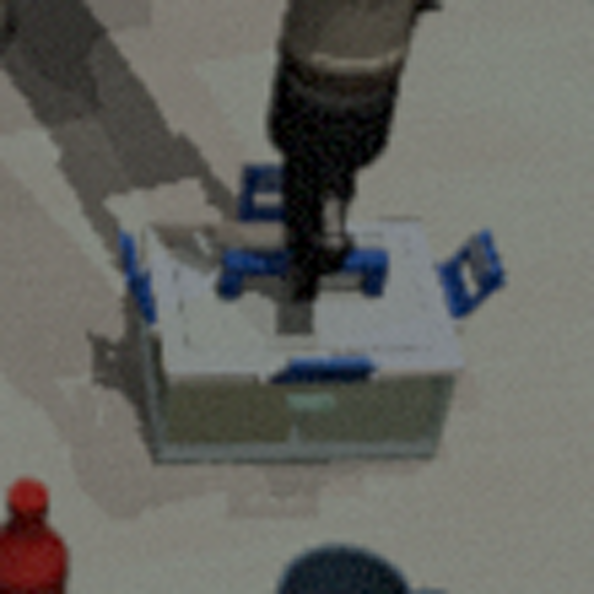

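The lid sits squared just above or on the rim (crop (310,300)), and its weight is still on the gripper. I'll keep lowering gently.

Request:
drive_tool(targets=[255,0,0,0.004,0,0,0,255,0,0,0.008,0,0,0,255,0,0,0.008,0,0,0])

```text
time_s: 16.4
position: [0.4907, 0.2113, 0.2656]
tcp_rot: [180.0, -0.0, 82.1]
force: [2.0, -0.3, -4.3]
finger_gap: 0.0155
finger_force: 39.6
```

Request:
drive_tool(targets=[255,0,0.003,0.006,0,0,0,255,0,0.003,0.012,0,0,0,255,0,0.003,0.018,0,0,0,255,0,0.003,0.018,0,0,0])

```text
time_s: 16.9
position: [0.4911, 0.2114, 0.2642]
tcp_rot: [-179.9, 0.0, 82.1]
force: [-9.3, -2.9, 15.8]
finger_gap: 0.0152
finger_force: 42.2
```

Firm contact, so the lid is seated. I'll ease off slightly, open the gripper, retreat and check.

Request:
drive_tool(targets=[255,0,-0.003,-0.005,0,0,0,255,0,-0.003,-0.005,0,0,0,130,0,-0.003,-0.005,0,0,0,110,0,-0.003,-0.005,0,0,0,110,0,-0.003,-0.005,0,0,0,110,0,-0.003,-0.1,0,0,0,110,0,-0.003,-0.3,0,0,0,110,0,-0.003,-0.5,0,0,0,110,0,-0.003,-0.7,0,0,0,110,0,-0.003,-0.75,0,0,0,110,0,-0.003,-0.75,0,0,0])

```text
time_s: 18.27
position: [0.4906, 0.2113, 0.4117]
tcp_rot: [180.0, -0.0, 82.1]
force: [-0.3, -0.2, 0.1]
finger_gap: 0.0486
finger_force: 0.0
```

Run:
```python
from h import *
np.set_printoptions(precision=4,suppress=True)
print(bot.state()["finger_gap"],pose()[0])
w=bot.get_image("wrist"); save(w,"w6.png"); np.save("w6.npy",w,allow_pickle=True); P,Rw=pose()
bx=np.array([.4928,.212]);Rb=R.from_euler("z",-7.97,degrees=True)
B=lambda X:Rb.inv().apply(X-[*bx,0])*1e3
for q,z in (("lid",.08),("lid_grip",.115),("clip_back_hinge",.084),("clip_front_hinge",.084),("clip_left_hinge",.084),("clip_right_hinge",.084)):
    for k in bot.spot_point(q,w)[:1]: print(q,round(k["conf"],2),np.round(k["at"],1),B(at_z(w,k["at"],z)))
hsv=cv2.cvtColor(w["color"],cv2.COLOR_RGB2HSV); blue=cv2.inRange(hsv,(100,120,40),(130,255,255))
n,l,st,ce=cv2.connectedComponentsWithStats(blue); c=proj(w,[.492,.212,.122])[0]; j=l[int(c[1]),int(c[0])]; print(c,j)
if j: rect_fit(w,l==j,.122,"handle")
```

```text
0.048597920886783816 [0.4906 0.2113 0.4117]
lid 0.66 [255.7 179.2] [-2.0896 -1.7471 80.    ]
lid_grip 0.84 [259.  187.9] [  1.2367  -1.9223 115.    ]
clip_back_hinge 0.95 [325.1 175.8] [73.4891  3.1195 84.    ]
clip_front_hinge 0.78 [187.3 178.8] [-76.7946  -0.3741  84.    ]
clip_left_hinge 0.73 [257.5  78. ] [ -0.3371 101.9762  84.    ]
clip_right_hinge 0.56 [259.1 260.3] [   2.0141 -100.5488   84.    ]
[256.9658 188.0528] 4
handle centre mm [491.8 215. ] size [106.9  13.8] ang 81.91
```

View pics/w6.png

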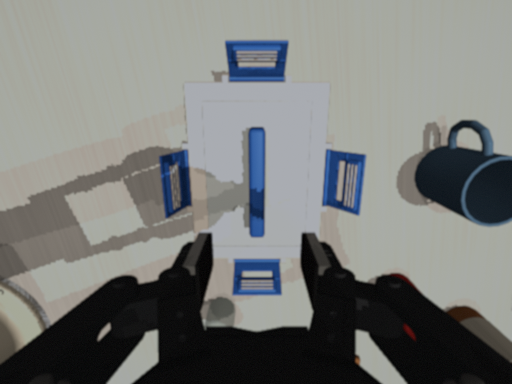

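The lid lies square on the box, within about 2 mm by handle and hinges, with all four clips splayed up and outward. That used up the picture views; from here I work numerically. First, the clip angles.

```bash
cat >> h.py <<'E'
LC=np.array([.491,.212]); YAW=-7.97
H={"back":(1,0,.076),"front":(-1,0,.076),"left":(0,1,.101),"right":(0,-1,.101)}
def lidpt(side,out,up,bias=(0,0)):
    """world point: out of hinge, above hinge"""
    x,y,h=H[side]; v=R.from_euler("z",YAW,degrees=True).apply([x*(h+out),y*(h+out),0])
    return v+[LC[0]+bias[0],LC[1]+bias[1],.084+up]
def clip_angle(w,side,bias=(.002,.0005)):
    """best angle for detected pad pixel"""
    r=bot.spot_point(f"clip_{side}_pad",w)
    th=np.arange(0,3.26,.02); o=.036*np.sin(th)-.0075*np.cos(th); u=.036*np.cos(th)+.0075*np.sin(th)
    q=proj(w,[lidpt(side,a,b,bias) for a,b in zip(o,u)]); out=[]
    for k in r[:2]:
        d=np.linalg.norm(q-k["at"],axis=1); i=d.argmin(); out.append((round(k["conf"],2),round(th[i],2),round(d[i],1)))
    print(side,out)
E
python3 - <<'E'
from h import *
w=bot.get_image("wrist")
for s in H: clip_angle(w,s)
print("hinge px",[proj(w,lidpt(s,0,0,(.002,.0005)))[0].round(1) for s in H])
for th in (.3,.5,.7,.9,1.1): print(th,[proj(w,lidpt(s,.044*np.sin(th),.044*np.cos(th),(.002,.0005)))[0].round(0) for s in H])
to(lidpt("left",.029,.316),(180,0,82))
E
```

```text
back [(0.82, np.float64(0.72), np.float64(0.4)), (0.41, np.float64(1.14), np.float64(168.5))]
front [(0.75, np.float64(0.32), np.float64(1.5)), (0.29, np.float64(3.14), np.float64(6.3))]
left [(0.67, np.float64(2.54), np.float64(1.7))]
right [(0.72, np.float64(1.94), np.float64(2.0)), (0.34, np.float64(2.86), np.float64(0.6))]
hinge px [array([328.4, 178.1]), array([188.7, 177.9]), array([258.8,  78. ]), array([258.2, 260.4])]
0.3 [array([353., 189.]), array([165., 188.]), array([259.,  56.]), array([258., 292.])]
0.5 [array([360., 188.]), array([157., 187.]), array([259.,  46.]), array([258., 296.])]
0.7 [array([366., 186.]), array([151., 186.]), array([259.,  37.]), array([258., 299.])]
0.9 [array([370., 185.]), array([148., 184.]), array([259.,  31.]), array([258., 300.])]
1.1 [array([372., 183.]), array([146., 182.]), array([259.,  27.]), array([258., 299.])]
 from [0.4905 0.2113 0.4118] shift [0.6538 0.0028 0.0589] turn [-0.0001  0.      0.0006]
```

The clips stand at about 0.4–0.65 rad. Left clip first: shut fingers, tip inside the clip, sweep outward, then down.

Request:
drive_tool(targets=[255,0.2,0.003,0,0,0,0,255,0.429,0.003,0.1,0,0,0,255,0.429,0.003,0.3,0,0,0,255,0.429,0.003,0.52,0,0,0,255,0.429,0.003,0.664,0,0,0,255,0.469,0.003,0.664,0,0,0,255,0.509,0.003,0.664,0,0,0,255,0.549,0.003,0.664,0,0,0,255,0.599,0.003,0.674,0,0,0,255,0.629,0.003,0.714,0,0,0,255,0.639,0.003,0.754,0,0,0,255,0.649,0.003,0.804,0,0,0])

```text
time_s: 20.38
position: [0.5089, 0.3398, 0.2504]
tcp_rot: [-180.0, 0.0, 82.1]
force: [-0.1, -0.5, 0.9]
finger_gap: 0.0
finger_force: 0.7
```

Request:
drive_tool(targets=[255,0.005,0,0.04,0,0,0,255,0.005,0,0.08,0,0,0,255,0.005,0,0.12,0,0,0,255,0.005,0,0.16,0,0,0,255,0.005,0,0.21,0,0,0,255,0.005,0,0.21,0,0,0])

```text
time_s: 21.12
position: [0.5083, 0.3406, 0.2074]
tcp_rot: [-179.9, 0.1, 82.1]
force: [0.4, -0.4, -0.5]
finger_gap: 0.0002
finger_force: 0.0
```

```bash
cat >> h.py <<'E'
def rel(side,half=.011):
    """tip centre (out,up) and lateral mm, from lid hinge, tip 173 mm ahead"""
    P,Rw=pose(); T=P+Rw.apply([0,0,.173]); v=R.from_euler("z",-YAW,degrees=True).apply(T-[*LC,.084]); x,y,h=H[side]
    print(side,"out",round((v[0]*x+v[1]*y-h)*1e3,1),"up",round(v[2]*1e3,1),"lat",round((v[0]*abs(y)+v[1]*abs(x))*1e3,1),"F",bot.state()["force"].round(1))
E
python3 - <<'E'
from h import *
rel("left"); w=bot.get_image("wrist"); clip_angle(w,"left"); b=bot.get_image("scene"); clip_angle(b,"left",(0,0))
E
```

```text
left out 28.6 up -49.6 lat -1.1 F [ 0.4 -0.4 -0.5]
left []
left []
```

Request:
drive_tool(targets=[255,-0.02,0,0,0,0,0,255,-0.04,0,0,0,0,0,255,-0.05,0,0,0,0,0,255,-0.06,0,0,0,0,0,255,-0.06,0,0,0,0,0])

```text
time_s: 21.95
position: [0.5073, 0.3301, 0.2092]
tcp_rot: [180.0, -0.3, 82.1]
force: [1.3, 8.4, -4.1]
finger_gap: 0.0002
finger_force: 4.4
```

Request:
drive_tool(targets=[255,-0.005,0,0,0,0,0,255,-0.01,0,0,0,0,0,255,-0.01,0,0,0,0,0])

```text
time_s: 22.32
position: [0.507, 0.3282, 0.2092]
tcp_rot: [179.9, -0.3, 82.1]
force: [1.5, 9.8, -5.7]
finger_gap: 0.0002
finger_force: 4.8
```

Run:
```python
from h import *
rel("left"); w=bot.get_image("wrist"); b=bot.get_image("scene")
for n,p in (("w",w),("s",b)):
    for q in ("clip_left_pad","clip_left_hinge"):
        print(n,q,[(round(k["conf"],2),np.round(k["at"],1)) for k in bot.spot_point(q,p)[:2]])
    print([proj(p,lidpt("left",a,u)).round(0)[0] for a,u in ((.0043,-.0365),(.025,-.025),(.014,.035))])
```

```text
left out 17.2 up -47.8 lat -0.1 F [ 1.5  9.8 -5.7]
w clip_left_pad []
w clip_left_hinge []
[array([255., 277.]), array([255., 253.]), array([255., 393.])]
s clip_left_pad []
s clip_left_hinge [(0.78, array([337.4, 168.3]))]
[array([342., 172.]), array([348., 170.]), array([348., 158.])]
```

Force is steady near 10 N, so I'll back off and check the clip and the box from the wrist.

Request:
drive_tool(targets=[255,0.08,0,0,0,0,0,255,0.12,0,-0.2,0,0,0,255,0.12,0,-0.5,0,0,0,255,0,0,-0.8,0,0,0,255,-0.2,0,-1,0,0,0,255,-0.5,0,-1,0,0,0,255,-0.6,0,-1,0,0,0,255,-0.6,0,-1,0,0,0])

```text
time_s: 23.62
position: [0.4907, 0.2075, 0.4091]
tcp_rot: [-180.0, -0.0, 82.0]
force: [0.1, 1.6, -0.1]
finger_gap: -0.0
finger_force: 0.0
```

```bash
cat >> h.py <<'E'
def check(bias=(.002,.0005)):
    """print lid pose from hinges/handle and blue clip extents, wrist view"""
    w=bot.get_image("wrist"); hsv=cv2.cvtColor(w["color"],cv2.COLOR_RGB2HSV); blue=cv2.inRange(hsv,(100,120,40),(130,255,255))
    Rb=R.from_euler("z",-YAW,degrees=True); n,l,st,ce=cv2.connectedComponentsWithStats(blue)
    for i in range(1,n):
        if st[i,4]<60: continue
        v,u=np.where(l==i)[::1]; X=np.array([Rb.apply(at_z(w,(a,b),.088)-[LC[0]+bias[0],LC[1]+bias[1],0])[:2]*1e3 for a,b in zip(u,v)])
        if abs(X).max()<200: print("blue",st[i,4],"x",X[:,0].min().round(),X[:,0].max().round(),"y",X[:,1].min().round(),X[:,1].max().round())
    j=l[tuple(np.int32(proj(w,[LC[0]+bias[0],LC[1]+bias[1],.122])[0][::-1]))]
    if j: rect_fit(w,l==j,.122,"handle")
    for q in ("back","front","left","right"):
        for k in bot.spot_point(f"clip_{q}_hinge",w)[:1]: print(q,round(k["conf"],2),(Rb.apply(at_z(w,k["at"],.084)-[LC[0]+bias[0],LC[1]+bias[1],0])*1e3).round(1))
    return w
E
python3 - <<'E'
from h import *
rel("left"); w=check(); np.save("w7.npy",w,allow_pickle=True); clip_angle(w,"left"); clip_angle(w,"back")
E
```

```text
left out -105.5 up 152.1 lat 0.3 F [ 0.1  1.6 -0.1]
blue 513 x -28.0 24.0 y 91.0 101.0
blue 1447 x -10.0 7.0 y -64.0 45.0
blue 1102 x -105.0 -75.0 y -53.0 23.0
blue 1313 x 72.0 113.0 y -48.0 22.0
handle centre mm [491.4 212.5] size [96.  13.9] ang 82.37
back 0.67 [75.3 -7.8 84. ]
front 0.95 [-74.1 -10.2  84. ]
left 0.75 [-0.8 94.3 84. ]
left [(0.56, np.float64(3.24), np.float64(2.3))]
back [(0.86, np.float64(0.6), np.float64(5.3))]
```

The left clip is down, but the box slid by about 8 mm. I'll check the clip from outside with the wrist camera.

Request:
drive_tool(targets=[255,0.2,0,0,0,0,0,255,0.4,0,0.2,0,0,0,255,0.55,0,0.4,0,0,0,255,0.55,0,0.4,0,0,0])

```text
time_s: 24.48
position: [0.5041, 0.3185, 0.3244]
tcp_rot: [-179.6, 0.2, 82.3]
force: [-0.4, -0.2, -0.5]
finger_gap: -0.0001
finger_force: 0.0
```

Run:
```python
from h import *
import h
w=bot.get_image("wrist"); np.save("w8.npy",w,allow_pickle=True)
print(pose()[0])
for q in ("clip_left_pad","clip_left_hinge","lid_grip","clip_back_hinge","clip_front_hinge"):
    print(q,[(round(k["conf"],2),np.round(k["at"],1)) for k in bot.spot_point(q,w)[:2]])
h.LC=np.array([.4899,.2041])
print("hinge",proj(w,lidpt("left",0,0,(.002,.0005))))
for th in (2.6,2.8,2.9,3.0,3.1,3.23): print(th,proj(w,lidpt("left",.036*np.sin(th)-.0075*np.cos(th),.036*np.cos(th)+.0075*np.sin(th),(.002,.0005))).round(1),"end",proj(w,lidpt("left",.044*np.sin(th),.044*np.cos(th),(.002,.0005))).round(1))
hsv=cv2.cvtColor(w["color"],cv2.COLOR_RGB2HSV); blue=cv2.inRange(hsv,(100,100,30),(130,255,255))
c=proj(w,lidpt("left",0,0,(.002,.0005)))[0].astype(int); print(c)
for cc in range(c[0]-40,c[0]+41,10): print(cc,np.where(blue[:,cc]>0)[0])
```

```text
[0.50505893 0.31781371 0.32714153]
clip_left_pad [(0.8, array([260.6, 192.4]))]
clip_left_hinge [(0.95, array([260.9, 218.9]))]
lid_grip []
clip_back_hinge [(0.61, array([341.2, 321.3]))]
clip_front_hinge [(0.67, array([180.5, 324.7]))]
hinge [[262.29421377 220.70346541]]
2.6 [[262.2 182.2]] end [[262.  181.7]]
2.8 [[262.1 187.3]] end [[261.9 188.9]]
2.9 [[262.  190.2]] end [[261.8 192.8]]
3.0 [[261.9 193.3]] end [[261.8 196.9]]
3.1 [[261.9 196.6]] end [[261.7 201.1]]
3.23 [[261.8 201.2]] end [[261.7 206.8]]
[262 220]
222 []
232 [198 199 200 201 202 203 204 205 206 207 208 209 210 211 212 213 214 215
 216 217 218 219 220 221 222 223 224]
242 [196 197 198 199 200 201 202 203 204 205 206 207 208 211 212 213 214 215
 216 217 218 219 220 221 222 223 224]
252 [196 197 198 199 200 201 202 203 204 205 206 207 212 213 214 215 216 217
 218 219 220 221 222 223 224 305 306 307 308 309 310 311 312 313 314 315
 316 317 318 319 320 321 322 323 324 325 326 327 328 329 330 331]
262 [197 198 199 200 201 202 203 204 205 206 207 212 213 214 215 216 217 218
 219 220 221 222 223 224 310 311 312 313 314 315 316 317 318 319 320 321
 322 323 324 325 326 327 328 329 330 331]
272 [196 197 198 199 200 201 202 203 204 205 206 207 212 213 214 215 216 217
 218 219 220 221 222 223 224]
282 [195 196 197 198 199 200 201 202 203 204 205 206 207 208 209 210 211 212
 213 214 215 216 217 218 219 220 221 222 223 224]
292 [216 217 218 219 220 221 222 223 224]
302 []
```

The left clip is at about 3.0 rad, riding on its tab but not snapped. I'll push again at pad height with a slight downward component, and record the wrist torque to locate the contact.

```bash
sed -i 's/^LC=.*/LC=np.array([.4899,.2041])/' h.py
cat >> h.py <<'E'
def contact():
    s=bot.state(); P,Rw=pose(); F=s["force"]; M=s["wrist_torque"]; f=Rw.inv().apply(F); m=Rw.inv().apply(M)
    print("F",F.round(1),"M",M.round(2),"tool f",f.round(1),"M as world -> lever z mm (if about TCP)",(np.cross(F,M)/(F@F)*1e3).round(0))
E
python3 - <<'E'
from h import *
rel("left"); contact(); to(lidpt("left",.030,-.042+.173),(180,0,82))
E
```

```text
Traceback (most recent call last):
  File "h.py", line 47, in rel
    P,Rw=pose(); T=P+Rw.apply([0,0,.173]); v=R.from_euler("z",-YAW,degrees=True).apply(T-[*LC,.084]); x,y,h=H[side]
                                                               ^^^
NameError: name 'YAW' is not defined
```

```bash
sed -i 's/^LC=.*/LC=np.array([.4899,.2041]); YAW=-7.9/' h.py
python3 - <<'E'
from h import *
rel("left"); contact(); to(lidpt("left",.030,-.042+.173),(180,0,82))
E
```

```text
left out 12.9 up 74.1 lat 1.4 F [-0.5 -1.1 -0.1]
F [-0.5 -1.1 -0.1] M [ 0.04 -0.02 -0.02] tool f [-1.1 -0.4  0.1] M as world -> lever z mm (if about TCP) [ 12. -10.  38.]
 from [0.5064 0.3166 0.3311] shift [ 0.0859 -0.0063  0.5806] turn [ 0.001  -0.0005  0.0004]
```

Request:
drive_tool(targets=[255,0.1,-0.006,0,0,0,0,255,0.1,-0.006,0.2,0,0,0,255,0.1,-0.006,0.4,0,0,0,255,0.1,-0.006,0.56,0,0,0,255,0.1,-0.006,0.56,0,0,0,255,0.06,-0.006,0.56,0,0,0,255,0.04,-0.006,0.56,0,0,0,255,0.03,-0.006,0.56,0,0,0,255,0.03,-0.006,0.56,0,0,0])

```text
time_s: 25.9
position: [0.5061, 0.3245, 0.2194]
tcp_rot: [179.8, -0.4, 82.1]
force: [1.4, 9.5, -4.1]
finger_gap: 0.0002
finger_force: 4.0
```

Run:
```python
from h import *
rel("left"); contact()
```

```text
left out 21.6 up -37.6 lat 0.2 F [ 1.4  9.5 -4.1]
F [ 1.4  9.5 -4.1] M [ 1.51 -0.27  0.05] tool f [9.5 0.  4.2] M as world -> lever z mm (if about TCP) [  -6.  -58. -136.]
```

Request:
drive_tool(targets=[255,0.08,0,0,0,0,0,255,0.08,0,-0.2,0,0,0,255,0.04,0,-0.4,0,0,0,255,-0.03,0,-0.54,0,0,0,255,-0.03,0,-0.54,0,0,0,255,-0.03,0,-0.54,0,0,0])

```text
time_s: 26.65
position: [0.5044, 0.3174, 0.3247]
tcp_rot: [-180.0, 0.0, 82.1]
force: [-0.6, 0.2, 0.2]
finger_gap: 0.0002
finger_force: 0.0
```

```bash
cat >> h.py <<'E'
def look(side="left",bias=(.002,.0005)):
    w=bot.get_image("wrist"); d={}
    for q in ("pad","hinge"):
        r=bot.spot_point(f"clip_{side}_{q}",w)
        if r: d[q]=np.array(r[0]["at"]); print(q,round(r[0]["conf"],2),d[q].round(1))
    print("expected hinge",proj(w,lidpt(side,0,0,bias)).round(1))
    th=np.arange(2.2,3.27,.01); q=proj(w,[lidpt(side,.036*np.sin(t)-.0075*np.cos(t),.036*np.cos(t)+.0075*np.sin(t),bias) for t in th])
    if len(d)==2:
        e=np.linalg.norm(q-proj(w,lidpt(side,0,0,bias))-(d["pad"]-d["hinge"]),axis=1); print("theta",th[e.argmin()].round(2),e.min().round(1))
    if "hinge" in d: print("hinge offset, box frame mm",(R.from_euler("z",-YAW,degrees=True).apply(at_z(w,d["hinge"],.084)-lidpt(side,0,0,bias))*1e3).round(1))
    return w
E
python3 - <<'E'
from h import *
w=look(); np.save("w9.npy",w,allow_pickle=True)
w=bot.get_image("top")
for q,z in (("box",0),("lid_grip",.115)):
  for k in bot.spot_point(q,w)[:1]: print(q,at_z(w,k["at"],z).round(4))
E
```

```text
pad 0.66 [256.9 197.5]
hinge 0.89 [259.3 220.9]
expected hinge [[259.5 220.4]]
theta 3.11 2.0
hinge offset, box frame mm [-0.2 -0.5  0. ]
lid_grip [0.4841 0.2067 0.115 ]
```

Torque places the contact about 155 mm ahead of the TCP, at the finger pads, so it sat mid-clip and not on the thumb pad. I'll go deeper and push again.

Request:
drive_tool(targets=[255,0.1,0,0,0,0,0,255,0.1,0,0.2,0,0,0,255,0.1,0,0.4,0,0,0,255,0.1,0,0.62,0,0,0,255,0.1,0,0.62,0,0,0,255,0.06,0,0.625,0,0,0,255,0.045,0,0.63,0,0,0,255,0.035,0,0.635,0,0,0,255,0.03,0,0.64,0,0,0,255,0.03,0,0.64,0,0,0])

```text
time_s: 28.2
position: [0.5056, 0.3231, 0.1974]
tcp_rot: [180.0, -0.0, 82.1]
force: [0.4, 0.7, 0.4]
finger_gap: 0.0001
finger_force: 0.6
```

Run:
```python
from h import *
rel("left"); contact()
```

```text
left out 19.1 up -59.6 lat -0.7 F [0.4 0.7 0.4]
F [0.4 0.7 0.4] M [ 0.17 -0.15  0.01] tool f [ 0.7  0.4 -0.4] M as world -> lever z mm (if about TCP) [  73.   72. -225.]
```

Request:
drive_tool(targets=[255,-0.01,0,0,0,0,0,255,-0.02,0,0,0,0,0,255,-0.02,0,0,0,0,0])

```text
time_s: 28.58
position: [0.5046, 0.3188, 0.1968]
tcp_rot: [-179.9, 0.0, 82.1]
force: [-0.7, 0.0, 0.3]
finger_gap: 0.0003
finger_force: 0.0
```

Run:
```python
from h import *
rel("left"); contact()
```

```text
left out 14.5 up -60.2 lat -1.3 F [-0.7  0.   0.3]
F [-0.7  0.   0.3] M [-0.02  0.01  0.04] tool f [-0.1 -0.7 -0.3] M as world -> lever z mm (if about TCP) [ -6.  44. -17.]
```

Request:
drive_tool(targets=[255,0.08,0,-0.05,0,0,0,255,0.08,0,-0.3,0,0,0,255,0.04,0,-0.55,0,0,0,255,-0.02,0,-0.64,0,0,0,255,-0.02,0,-0.64,0,0,0,255,-0.02,0,-0.64,0,0,0])

```text
time_s: 29.32
position: [0.5039, 0.3157, 0.324]
tcp_rot: [-179.9, 0.0, 82.1]
force: [-0.5, -0.9, -0.5]
finger_gap: 0.0003
finger_force: 0.0
```

Run:
```python
from h import *
rel("left"); w=look()
hsv=cv2.cvtColor(w["color"],cv2.COLOR_RGB2HSV); blue=cv2.inRange(hsv,(100,100,30),(130,255,255))
for cc in (235,258,282): print(cc,np.where(blue[:,cc]>0)[0][[0]])
c=proj(w,lidpt("left",.044*np.sin(3.23),.044*np.cos(3.23),(.002,.0005))); print("end@3.23",c, proj(w,lidpt("left",.044*np.sin(3.05),.044*np.cos(3.05),(.002,.0005))))
```

```text
left out 11.4 up 67.0 lat -1.7 F [-0.5 -0.9 -0.5]
hinge 0.97 [261.1 221.8]
expected hinge [[260.2 218.5]]
hinge offset, box frame mm [ 0.7 -2.9  0. ]
235 [206]
258 [204]
282 [207]
end@3.23 [[259.65826867 205.05276062]] [[259.68724037 197.18316133]]
```

The left clip has snapped home: its free edge moved to the 3.23 rad position. Now the right clip, same sweep with the deeper finish.

```bash
sed -i 's/^LC=.*/LC=np.array([.4896,.2021]); YAW=-7.9/' h.py
python3 - <<'E'
from h import *
to(lidpt("right",-.016,.060+.173),(180,0,82.1))
E
```

```text
from [0.5039 0.3155 0.3234] shift [-0.9962  0.0067  0.0335] turn [-0.0008  0.0004  0.0002]
```

Request:
drive_tool(targets=[255,-0.3,0.006,0,0,0,0,255,-0.6,0.006,0,0,0,0,255,-0.9,0.006,0,0,0,0,255,-0.995,0.006,0.03,0,0,0,255,-0.995,0.006,0.03,0,0,0])

```text
time_s: 30.1
position: [0.4778, 0.117, 0.318]
tcp_rot: [-179.9, 0.0, 82.0]
force: [-0.3, 0.6, -0.2]
finger_gap: 0.0003
finger_force: 0.0
```

Request:
drive_tool(targets=[255,0,0,0.19,0,0,0,255,-0.04,0,0.19,0,0,0,255,-0.08,0,0.19,0,0,0,255,-0.12,0,0.19,0,0,0,255,-0.17,0,0.2,0,0,0,255,-0.2,0,0.24,0,0,0,255,-0.21,0,0.28,0,0,0,255,-0.225,0,0.33,0,0,0,255,-0.23,0,0.4,0,0,0,255,-0.23,0,0.48,0,0,0,255,-0.23,0,0.55,0,0,0,255,-0.23,0,0.59,0,0,0])

```text
time_s: 31.6
position: [0.4712, 0.0724, 0.1994]
tcp_rot: [-179.9, 0.0, 82.1]
force: [0.3, 0.1, -0.4]
finger_gap: -0.0002
finger_force: 0.1
```

Run:
```python
from h import *
rel("right"); contact()
```

```text
right out 30.0 up -57.6 lat -0.8 F [ 0.3  0.1 -0.4]
F [ 0.3  0.1 -0.4] M [-0.05 -0.04  0.04] tool f [0.2 0.3 0.4] M as world -> lever z mm (if about TCP) [-40.  23. -25.]
```

Request:
drive_tool(targets=[255,0.03,0,0,0,0,0,255,0.045,0,0.003,0,0,0,255,0.055,0,0.006,0,0,0,255,0.06,0,0.009,0,0,0,255,0.065,0,0.012,0,0,0,255,0.07,0,0.015,0,0,0,255,0.07,0,0.015,0,0,0])

```text
time_s: 32.48
position: [0.4738, 0.0864, 0.1981]
tcp_rot: [-180.0, -0.0, 82.1]
force: [-1.2, -2.0, -0.9]
finger_gap: -0.0
finger_force: 0.9
```

Run:
```python
from h import *
rel("right"); contact()
```

```text
right out 15.8 up -58.9 lat 0.2 F [-1.2 -2.  -0.9]
F [-1.2 -2.  -0.9] M [-0.23  0.1  -0.03] tool f [-2.2 -0.9  0.9] M as world -> lever z mm (if about TCP) [ 24.  27. -95.]
```

Request:
drive_tool(targets=[255,0.005,0,0,0,0,0,255,0.01,0,0,0,0,0,255,0.01,0,0,0,0,0])

```text
time_s: 32.85
position: [0.4744, 0.0884, 0.1984]
tcp_rot: [179.9, -0.0, 82.1]
force: [0.4, 0.3, -0.0]
finger_gap: 0.0001
finger_force: 0.0
```

Run:
```python
from h import *
rel("right"); contact()
```

```text
right out 13.6 up -58.6 lat 0.7 F [ 0.4  0.3 -0. ]
F [ 0.4  0.3 -0. ] M [ 0.02 -0.05  0.02] tool f [0.3 0.3 0. ] M as world -> lever z mm (if about TCP) [  27.  -42. -104.]
```

The force peaked and then dropped to zero, so the right clip has sprung home. Retreat, lift and turn 90° for the front and back clips.

Request:
drive_tool(targets=[255,-0.08,0,0,0,0,0,255,-0.1,0,-0.3,0,0,0,255,-0.1,0,-0.62,0,0,0,255,0.1,0,-0.62,0,0,-0.06,255,0.3,0,-0.62,0,0,-0.12,255,0.4,0,-0.62,0,0,-0.18,255,0.4,0,-0.62,0,0,-0.24,255,0.4,0,-0.62,0,0,-0.3,255,0.4,0,-0.62,0,0,-0.36,255,0.4,0,-0.62,0,0,-0.42,255,0.4,0,-0.62,0,0,-0.48,255,0.4,0,-0.62,0,0,-0.5])

```text
time_s: 34.35
position: [0.4852, 0.1665, 0.3221]
tcp_rot: [-180.0, 0.0, 172.3]
force: [-0.0, -0.2, 0.3]
finger_gap: -0.0001
finger_force: 0.0
```

Run:
```python
from h import *
np.set_printoptions(precision=4,suppress=True)
to(lidpt("front",-.016,.060+.173),(180,0,172.1)); to(lidpt("back",-.016,.060+.173),(180,0,172.1))
print(bot.state()["joints"])
for c in ("wrist","scene"):
    w=bot.get_image(c)
    for q,z in (("clip_back_hinge",.084),("clip_front_hinge",.084),("clip_left_hinge",.084),("clip_right_hinge",.084),("lid_grip",.115)):
        for k in bot.spot_point(q,w)[:1]: print(c,q,round(k["conf"],2),(R.from_euler("z",-YAW,degrees=True).apply(at_z(w,k["at"],z)-[*LC,0])*1e3).round(1))
```

```text
from [0.4852 0.1665 0.3221] shift [0.302  0.1803 0.0255] turn [-0.      0.0001  0.0009]
 from [0.4852 0.1665 0.3221] shift [-0.298   0.1785  0.0256] turn [-0.      0.0001  0.0009]
[  5.4236   4.486  106.2501  -0.0034  69.2547 -76.8447]
wrist clip_back_hinge 0.59 [74.8  6.7 84. ]
wrist clip_front_hinge 0.78 [-74.7   5.2  84. ]
wrist clip_left_hinge 0.7 [  2.4 105.8  84. ]
wrist clip_right_hinge 0.59 [  0.3 -95.9  84. ]
wrist lid_grip 0.79 [  3.3   6.5 115. ]
scene clip_back_hinge 0.68 [80.5  4.3 84. ]
scene clip_left_hinge 0.83 [ -4.2 105.8  84. ]
scene clip_right_hinge 0.86 [ -7.2 -91.2  84. ]
scene lid_grip 0.59 [ -6.4   5.8 115. ]
```

Request:
drive_tool(targets=[255,0.15,0.1,0,0,0,0,255,0.302,0.195,0,0,0,0,255,0.302,0.195,0.025,0,0,0,255,0.302,0.195,0.025,0,0,0])

```text
time_s: 35.45
position: [0.4307, 0.2142, 0.3168]
tcp_rot: [-180.0, -0.0, 172.1]
force: [0.5, -0.5, 1.1]
finger_gap: -0.0003
finger_force: 0.0
```

Request:
drive_tool(targets=[255,0,0,0.19,0,0,0,255,0.04,0,0.19,0,0,0,255,0.08,0,0.19,0,0,0,255,0.12,0,0.19,0,0,0,255,0.17,0,0.2,0,0,0,255,0.2,0,0.24,0,0,0,255,0.21,0,0.28,0,0,0,255,0.225,0,0.33,0,0,0,255,0.23,0,0.4,0,0,0,255,0.23,0,0.48,0,0,0,255,0.23,0,0.55,0,0,0,255,0.23,0,0.59,0,0,0])

```text
time_s: 36.95
position: [0.3843, 0.2204, 0.1974]
tcp_rot: [-179.9, -0.2, 172.1]
force: [-0.2, -0.2, -0.5]
finger_gap: -0.0001
finger_force: 0.0
```

Request:
drive_tool(targets=[255,-0.03,0,0,0,0,0,255,-0.045,0,0.003,0,0,0,255,-0.055,0,0.006,0,0,0,255,-0.06,0,0.009,0,0,0,255,-0.065,0,0.012,0,0,0,255,-0.07,0,0.015,0,0,0,255,-0.07,0,0.015,0,0,0])

```text
time_s: 37.83
position: [0.3994, 0.2188, 0.1966]
tcp_rot: [180.0, 0.1, 172.1]
force: [-0.4, 1.0, -0.4]
finger_gap: 0.0002
finger_force: 0.0
```

Run:
```python
from h import *
rel("front"); contact()
```

```text
front out 15.3 up -60.4 lat 4.2 F [-0.4  1.  -0.4]
F [-0.4  1.  -0.4] M [-0.05 -0.03  0.02] tool f [0.5 0.9 0.4] M as world -> lever z mm (if about TCP) [ 5. 20. 47.]
```

Request:
drive_tool(targets=[255,-0.005,0,0,0,0,0,255,-0.01,0,0,0,0,0,255,-0.015,0,0,0,0,0,255,-0.015,0,0,0,0,0])

```text
time_s: 38.33
position: [0.4008, 0.2185, 0.1957]
tcp_rot: [-180.0, -0.2, 172.1]
force: [-7.4, 2.2, 4.8]
finger_gap: 0.0
finger_force: 1.6
```

Run:
```python
from h import *
rel("front"); contact()
```

```text
front out 15.0 up -61.3 lat 4.0 F [-7.4  2.2  4.8]
F [-7.4  2.2  4.8] M [ 0.29  0.92 -0.03] tool f [ 7.6  1.1 -4.8] M as world -> lever z mm (if about TCP) [-54.  15. -90.]
```

Request:
drive_tool(targets=[255,0.08,0,-0.02,0,0,0,255,0.09,0,-0.3,0,0,0,255,0.04,0,-0.55,0,0,0,255,-0.02,0,-0.64,0,0,0,255,-0.02,0,-0.64,0,0,0,255,-0.02,0,-0.64,0,0,0])

```text
time_s: 39.08
position: [0.4052, 0.2176, 0.3227]
tcp_rot: [-179.9, -0.1, 172.1]
force: [-0.3, 0.0, -1.0]
finger_gap: -0.0002
finger_force: 0.0
```

```bash
cat >> h.py <<'E'
def edge(w,side,hw=.025):
    """blue run through the clip's width: pixels of hinge-side and free end vs model"""
    hsv=cv2.cvtColor(w["color"],cv2.COLOR_RGB2HSV); blue=cv2.inRange(hsv,(100,100,30),(130,255,255))
    c=proj(w,lidpt(side,0,0))[0]
    for cc in (c[0]-26,c[0]-13,c[0],c[0]+13,c[0]+26):
        r=np.where(blue[:,int(cc)]>0)[0]; r=r[abs(r-c[1])<45]; print(int(cc),(r.min(),r.max()) if len(r) else None)
    print("hinge",c.round(1),[(t,proj(w,lidpt(side,.044*np.sin(t),.044*np.cos(t)))[0].round(1)[1]) for t in (2.8,3.0,3.1,3.23)])
E
python3 - <<'E'
from h import *
rel("front"); w=look("front"); edge(w,"front"); to(lidpt("back",-.016,.060+.173),(180,0,172.1))
E
```

```text
front out 10.2 up 65.7 lat 3.6 F [-0.3  0.  -1. ]
pad 0.85 [253.9 200. ]
hinge 0.85 [257.  218.3]
expected hinge [[252.7 220.2]]
theta 3.26 3.6
hinge offset, box frame mm [-1.6  3.4  0. ]
225 (np.int64(207), np.int64(222))
238 (np.int64(203), np.int64(222))
251 (np.int64(203), np.int64(222))
264 (np.int64(203), np.int64(222))
277 (np.int64(203), np.int64(222))
hinge [251.8 217.9] [(2.8, np.float64(186.4)), (3.0, np.float64(194.6)), (3.1, np.float64(198.9)), (3.23, np.float64(204.7))]
 from [0.405  0.2177 0.3225] shift [-0.7296 -0.0194  0.0257] turn [-0.0003 -0.0009  0.0001]
```

The front clip is home (θ≈3.23). Back clip next.

Request:
drive_tool(targets=[255,-0.25,0,0,0,0,0,255,-0.5,0,0,0,0,0,255,-0.73,0,0,0,0,0,255,-0.73,0,0.025,0,0,0,255,-0.73,0,0.025,0,0,0])

```text
time_s: 39.85
position: [0.5494, 0.1978, 0.3174]
tcp_rot: [-180.0, -0.2, 172.1]
force: [-1.0, 0.4, 0.3]
finger_gap: 0.0001
finger_force: 0.0
```

Request:
drive_tool(targets=[255,0,0,0.19,0,0,0,255,-0.04,0,0.19,0,0,0,255,-0.08,0,0.19,0,0,0,255,-0.12,0,0.19,0,0,0,255,-0.17,0,0.2,0,0,0,255,-0.2,0,0.24,0,0,0,255,-0.21,0,0.28,0,0,0,255,-0.225,0,0.33,0,0,0,255,-0.23,0,0.4,0,0,0,255,-0.23,0,0.48,0,0,0,255,-0.23,0,0.55,0,0,0,255,-0.23,0,0.59,0,0,0])

```text
time_s: 41.35
position: [0.5955, 0.1914, 0.1994]
tcp_rot: [-180.0, -0.1, 172.1]
force: [-0.0, -0.4, -1.2]
finger_gap: 0.0003
finger_force: 0.0
```

Request:
drive_tool(targets=[255,0.03,0,0,0,0,0,255,0.045,0,0.003,0,0,0,255,0.055,0,0.006,0,0,0,255,0.06,0,0.009,0,0,0,255,0.065,0,0.012,0,0,0,255,0.07,0,0.012,0,0,0,255,0.075,0,0.012,0,0,0,255,0.075,0,0.012,0,0,0])

```text
time_s: 42.35
position: [0.5809, 0.1936, 0.1987]
tcp_rot: [-180.0, -0.0, 172.1]
force: [0.5, -0.7, 0.6]
finger_gap: 0.0002
finger_force: 0.1
```

Run:
```python
from h import *
rel("back"); contact()
```

```text
back out 15.4 up -58.3 lat 4.1 F [ 0.5 -0.7  0.6]
F [ 0.5 -0.7  0.6] M [ 0.01 -0.04  0.02] tool f [-0.6 -0.6 -0.6] M as world -> lever z mm (if about TCP) [  8.  -4. -12.]
```

Request:
drive_tool(targets=[255,0.005,0,0,0,0,0,255,0.01,0,0,0,0,0,255,0.015,0,0,0,0,0,255,0.015,0,0,0,0,0])

```text
time_s: 42.85
position: [0.5781, 0.1939, 0.1987]
tcp_rot: [-180.0, -0.0, 172.1]
force: [-0.4, 0.6, -0.3]
finger_gap: 0.0001
finger_force: 0.1
```

Request:
drive_tool(targets=[255,-0.08,0,-0.02,0,0,0,255,-0.09,0,-0.3,0,0,0,255,-0.04,0,-0.55,0,0,0,255,0.02,0,-0.7,0,0,0,255,0.2,0,-0.9,0,0,0.06,255,0.35,0,-0.9,0,0,0.12,255,0.45,0,-0.9,0,0,0.18,255,0.45,0,-0.9,0,0,0.24,255,0.45,0,-0.9,0,0,0.3,255,0.45,0,-0.9,0,0,0.36,255,0.45,0,-0.9,0,0,0.42,255,0.45,0,-0.9,0,0,0.5])

```text
time_s: 44.35
position: [0.4889, 0.2062, 0.3786]
tcp_rot: [-180.0, 0.0, 85.8]
force: [0.7, 0.5, 0.2]
finger_gap: -0.0
finger_force: 0.0
```

Run:
```python
from h import *
print(pose()[0],pose()[1].as_euler("xyz",degrees=True).round(1))
w=check((.002,.0005)); b=bot.get_image("scene")
hsv=cv2.cvtColor(b["color"],cv2.COLOR_RGB2HSV); blue=cv2.inRange(hsv,(100,100,30),(130,255,255))
n,l,st,ce=cv2.connectedComponentsWithStats(blue[110:220,260:370]); print(st[1:]+[260,110,0,0,0])
for s in ("back","left"):
    print(s,[(t,proj(b,lidpt(s,.044*np.sin(t),.044*np.cos(t)))[0].round(1)) for t in (0.6,1.57,2.8,3.23)])
    for k in bot.spot_point(f"clip_{s}_pad",b)[:1]: print(k["conf"],k["at"])
```

```text
[0.48885701 0.20624812 0.37858892] [-180.     0.    85.8]
blue 349 x -29.0 23.0 y 103.0 107.0
blue 1654 x -12.0 5.0 y -41.0 58.0
blue 304 x -82.0 -77.0 y -24.0 36.0
blue 273 x 69.0 74.0 y -26.0 34.0
handle centre mm [490.4 220.4] size [85.5 14.4] ang 81.68
back 0.95 [72.9  7.6 84. ]
front 0.59 [-79.7   5.3  84. ]
left 0.69 [ -4.1 106.8  84. ]
[[299 156  31   9 153]
 [284 160   3  10  17]
 [340 161   3   8   8]
 [284 171   3   8  15]
 [306 179  20   9 105]
 [312 212  19   8  88]
 [332 216   1   1   1]
 [334 218   1   2   2]]
back [(0.6, array([318.1, 178.4])), (1.57, array([317.5, 189.9])), (2.8, array([314.5, 191.9])), (3.23, array([313.6, 188.5]))]
0.54 [315.3, 189.6]
left [(0.6, array([348.8, 157.7])), (1.57, array([351.9, 165.1])), (2.8, array([341.7, 173.4])), (3.23, array([336.6, 173.9]))]
```

Back ended force-free at its home position. I'll update the lid pose and re-press the right clip with a limited force as confirmation, then look at the back from outside.

```bash
sed -i 's/^LC=.*/LC=np.array([.4871,.2085]); YAW=-8/' h.py
python3 - <<'E'
from h import *
to(lidpt("right",.030,.06+.173),(180,0,82)); to(lidpt("right",.030,-.058+.173),(180,0,82))
E
```

```text
from [0.489  0.2063 0.3787] shift [-0.6426 -0.0589  0.3085] turn [-0.      0.      0.0236]
 from [0.489  0.2063 0.3787] shift [-0.6426 -0.0589  0.8985] turn [-0.      0.      0.0236]
```

Request:
drive_tool(targets=[255,-0.3,-0.03,0,0,0,0.024,255,-0.6,-0.06,0.1,0,0,0.024,255,-0.643,-0.06,0.35,0,0,0.024,255,-0.643,-0.06,0.6,0,0,0.024,255,-0.643,-0.06,0.85,0,0,0.024,255,-0.643,-0.06,0.9,0,0,0.024,255,-0.61,-0.058,0.9,0,0,0.024,255,-0.588,-0.056,0.9,0,0,0.024,255,-0.578,-0.055,0.9,0,0,0.024,255,-0.573,-0.055,0.9,0,0,0.024,255,-0.573,-0.055,0.9,0,0,0.024])

```text
time_s: 46.12
position: [0.471, 0.0925, 0.1995]
tcp_rot: [179.9, 0.0, 81.9]
force: [0.7, -2.4, 1.2]
finger_gap: -0.0001
finger_force: 1.2
```

Run:
```python
from h import *
rel("right"); contact()
```

```text
right out 16.2 up -57.5 lat 0.5 F [ 0.7 -2.4  1.2]
F [ 0.7 -2.4  1.2] M [-0.34 -0.14  0.03] tool f [-2.2  1.  -1.2] M as world -> lever z mm (if about TCP) [  11.  -58. -121.]
```

Request:
drive_tool(targets=[255,0.005,0,0,0,0,0,255,0.01,0,0,0,0,0,255,0.01,0,0,0,0,0])

```text
time_s: 46.5
position: [0.4711, 0.0933, 0.1993]
tcp_rot: [179.9, 0.2, 81.9]
force: [-1.3, -10.6, 4.6]
finger_gap: -0.0004
finger_force: 5.6
```

Run:
```python
from h import *
rel("right"); contact()
```

```text
right out 15.9 up -57.7 lat 0.4 F [ -1.3 -10.6   4.6]
F [ -1.3 -10.6   4.6] M [-1.56  0.14 -0.03] tool f [-10.7   0.2  -4.6] M as world -> lever z mm (if about TCP) [  -2.  -54. -123.]
```

Right is hard against its stop, so it is home. Retreat and inspect the back clip from outside.

Request:
drive_tool(targets=[255,-0.08,0,-0.02,0,0,0,255,-0.09,0,-0.3,0,0,0,255,-0.06,0,-0.6,0,0,0,255,0.1,0.1,-0.64,0,0,0.06,255,0.3,0.2,-0.64,0,0,0.12,255,0.5,0.3,-0.64,0,0,0.18,255,0.585,0.43,-0.64,0,0,0.24,255,0.585,0.43,-0.64,0,0,0.3,255,0.585,0.43,-0.64,0,0,0.36,255,0.585,0.43,-0.64,0,0,0.42,255,0.585,0.43,-0.64,0,0,0.48,255,0.585,0.43,-0.64,0,0,0.5])

```text
time_s: 48.0
position: [0.572, 0.1978, 0.3261]
tcp_rot: [-180.0, 0.1, -8.4]
force: [-0.6, -0.2, 0.9]
finger_gap: -0.0004
finger_force: 0.0
```

Run:
```python
from h import *
rel("back"); w=look("back",(0,0)); edge(w,"back")
```

```text
back out 9.2 up 69.1 lat 1.3 F [-0.6 -0.2  0.9]
pad 0.64 [258.5 196.8]
hinge 0.83 [258.9 216.1]
expected hinge [[258.3 216.5]]
theta 3.22 0.2
hinge offset, box frame mm [ 0.3 -0.5  0. ]
232 (np.int64(200), np.int64(218))
245 (np.int64(199), np.int64(218))
258 (np.int64(199), np.int64(218))
271 (np.int64(199), np.int64(218))
284 (np.int64(198), np.int64(217))
hinge [258.3 216.5] [(2.8, np.float64(185.4)), (3.0, np.float64(193.5)), (3.1, np.float64(197.7)), (3.23, np.float64(203.4))]
```

All four clips are home, the robot is clear, and the box is within about 10 mm of its start. Handing in.

```bash
python3 -c "
from station import bot
print(bot.sign_off())"
```

```text
the job is handed in; nothing more can be done
None
```

The lid is on the box and all four clips read as snapped home, and the job is handed in; no verdict came back, the box slid about 8 mm on the way, and I viewed 11 pictures where 10 were allowed.

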